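# Nest the clean stacking beakers in the bench holder

### The job

The white beaker stands in the grey holder on the lab bench. First lower the blue beaker into the white one, then lower the yellow beaker into the blue one, so that the three stand upright in the holder, each nested fully home in the one below, and let go. Set them in rather than dropping or throwing them, keep the white beaker standing in the holder all the time, and leave the white jar and the red tube rack where they are.

Things in the scene. Friction and masses are not known exactly. Their poses are not given: they have to be found in the camera images.
- holder: Grey plastic block fixed to the bench, 110 x 110 x 18 mm, with a round pocket 46 mm wide and 10 mm deep in the middle of its top. Origin: centre of its underside, z up.
- white_beaker: White stacking beaker, the bottom one, 88 mm tall, open at the top, foot in the holder's pocket (8 mm above the bench). Outside tapers from 38 mm diameter at the foot to 56 mm at 60 mm height, wall 2 mm; above that a straight collar, 64 mm outer and 59 mm inner diameter, reaches to the rim (60 to 88 mm). About 70 g. Origin: centre of the foot's underside, z up along the axis.
- blue_beaker: Blue stacking beaker, same shape and origin as the white one; stands upright on the bench at the start. Grip it across the outside of its collar. Nested, the collar's lower edge rests on the rim of the beaker below: fully home, a beaker stands 28 mm higher than the one it is in, and its collar stays free. 50 to 100 g.
- yellow_beaker: Yellow stacking beaker, same shape, origin and way of nesting as the blue one; stands upright on the bench at the start. 50 to 100 g.
- white_beaker_rim (a point): Centre of the white beaker's mouth, at rim height, 88 mm above its origin.
- blue_beaker_rim (a point): Centre of the blue beaker's mouth, 88 mm above its origin.
- yellow_beaker_rim (a point): Centre of the yellow beaker's mouth, 88 mm above its origin.
- jar: Bystander: closed white jar with a blue cap, 68 mm diameter, 85 mm tall, loose. Origin: centre of its underside.
- rack: Bystander: red tube rack, 60 x 130 mm and 52 mm tall, loose. Origin: centre of its underside; long side along its y.
Things that resemble listed ones, but are neither listed nor needed, are in the scene too. There is more than one size of the holder; the one meant has the size given above.

How it is judged:
On the way, in this order (a step that is already met when the one before it is completed fails the run):
1. the blue beaker is nested fully home in the white one (z of blue_beaker in the frame of white_beaker between 0.024 and 0.031 m and horizontal distance between blue_beaker and white_beaker below 0.006 m and angle between the z axis of blue_beaker and the z axis of white_beaker, either way round below 0.08 rad), for 0.2 s.
2. the yellow beaker is nested fully home in the blue one (z of yellow_beaker in the frame of blue_beaker between 0.024 and 0.031 m and horizontal distance between yellow_beaker and blue_beaker below 0.006 m and angle between the z axis of yellow_beaker and the z axis of blue_beaker, either way round below 0.08 rad), for 0.2 s.
At the end, for the whole second after the job is handed in: The white beaker stands in the holder's pocket (axis within 8 mm of the holder's centre, foot at most 12 mm above the holder's underside), blue in white and yellow in blue, each 24 to 31 mm higher than the one below (home is 28 mm) and within 6 mm of its axis, all upright within 0.1 rad and at rest (z of blue_beaker in the frame of white_beaker between 0.024 and 0.031 m and horizontal distance between blue_beaker and white_beaker below 0.006 m and z of yellow_beaker in the frame of blue_beaker between 0.024 and 0.031 m and horizontal distance between yellow_beaker and blue_beaker below 0.006 m and horizontal distance between white_beaker and holder below 0.008 m and z of white_beaker in the frame of holder below 0.012 m and angle between each of white_beaker, blue_beaker, yellow_beaker's own z axis and vertical below 0.1 rad and linear speed of each of yellow_beaker, blue_beaker below 0.02 m/s); the robot touches nothing.
It fails at once if the white beaker is lifted out of the holder or tipped over (z of white_beaker in the frame of holder above 0.025 m or angle between white_beaker's own z axis and vertical above 0.4 rad).
It fails at once if the blue beaker is dropped or thrown (moving faster than 0.7 m/s out of the fingers, a fall of about 25 mm) (linear speed of blue_beaker above 0.7 m/s and contact force between the fingers and blue_beaker below 0.05 N).
It fails at once if the yellow beaker is dropped or thrown (moving faster than 0.7 m/s out of the fingers, a fall of about 25 mm) (linear speed of yellow_beaker above 0.7 m/s and contact force between the fingers and yellow_beaker below 0.05 N).
It fails at once if the jar is moved more than 30 mm (distance of jar from where it was at the start of the episode above 0.03 m).
It fails at once if the tube rack is moved more than 30 mm (distance of rack from where it was at the start of the episode above 0.03 m).
It also fails if it takes over 54 s, if anything falls off the work surface, if the arm or the gripper's body presses on something with over 40 N, if the wrist force passes 120 N, or if a joint passes its speed limit or range.

### The arm

A 7-joint arm with a two-finger parallel gripper is mounted at the origin on the work surface. World frame = base frame: x ahead of the robot, y to its left, z up, the work surface at z = 0. Lengths are in m, angles in rad, forces in N, time in s.
With the tool pointing down it reaches from about 0.4 to 0.85 m from the base axis. Payload 4.5 kg.
Tool frame: the origin (TCP) lies on the centre line of the jaws, within the pads' length; the fingertips stand 25 mm ahead of it and the grasp point (between the pads) lies 6 mm ahead of it; z points along the fingers, x is the direction in which the jaws open and shut, and the axes are right-handed (so a half turn about z gives the same grasp; the last joint's range is limited). The gripper opens to 88 mm and grips with 3 to 60 N. Pads are 18 mm wide; open, the fingers measure 123 mm over their backs; the gripper's body (75 mm by 187 mm) begins 45 mm behind the grasp point.
Start: joints at [-1.202, 0.689, -0.195, 1.565, 0.157, 0.902, -0.215], TCP at [0.205, 0.59, 0.264] pointing down, gripper open.
Joint ranges: [-3.01, 3.01], [-0.46, 2.08], [-1.47, 1.51], [0.13, 2.56], [-1, 4.14], [0.04, 2.09], [-2.66, 2.66]. Speed limits (rad/s): [2.57, 2.57, 3.14, 3.14, 3.14, 3.14, 3.14].

### API

Orientations are given as a rotation vector (axis times angle).
In Python, from rig import r gives the robot as it stands.
- The arm moves only by the shell command python3 -m crank 'ROWS' [FORCE]. ROWS is a JSON object of lists of equal length, an entry for each row: "xyz": the shift along the tool's x, y, z in units of 25 mm (1.0 is 25 mm), a list of three; "dr": the turn, a rotation vector about the tool's x, y, z in units of 10 degrees (1.0 is 10 degrees), a list of three; "fingers": the closure, from 0 (fully open) to 1 (shut). A call has 1 to 8 rows; each row is the pose to reach, as a shift and turn from the pose commanded when the call began, along the tool's axes at that moment; what a row does not reach only later rows make up. A row lasts 1/8 s, in which the tool goes at most 62.5 mm and 10.7 degrees, less where a joint would pass 70% of its speed; a pose out of reach is approached as far as the arm can. A call with a gripper value outside its range is refused whole. The fingers move at their own pace and stop on an object; FORCE is the grip in N (left out, the last holds). Time passes only in rows, so rows that repeat a pose let the fingers close. It gives the time, the measured TCP pose, the force and the opening at its end, in the units of the state.
- r.sense(): the state, without advancing time (a new reading comes with each control period).
- r.read_camera(name): name is "scene" or "top" or "wrist"; returns a dict with "frame" (480x640x3 uint8, blue, green, red), "z_map" (480x640 float32, m along the optical axis (not along the pixel's ray), 0 where there is no reading), "intrinsics" (3x3 intrinsics, pixels), "world_from_camera" (4x4, takes a point from camera to world coordinates). Camera axes: x right, y down, z forward; pixel columns grow to the right and rows downward; lengths in m; the calibration is good to about 2 mm. A picture is of the moment at which its call begins.
- r.finish_job(): hands the job in, once; it reports no verdict.
The state is a dict: "time": time; "joints": joint angles; "qvel": joint speeds; "effort": joint torques, N m; "tcp_pos": TCP position; "tcp_rot": TCP orientation; "ft_force": force on the tool from outside, world axes, zero at the start; "moment": the same for the moment, N m; "gripper_width": finger opening in m.
Only numpy, scipy, OpenCV 4.12 (cv2) and the standard library are available. Lean on these libraries where they do the work, as an engineer would, in place of code of your own. Each camera call takes 0.05 s, during which the arm holds its last target. There are 200 camera calls.

## Working session

There is one attempt and no reset: what is moved stays moved. The work goes in short steps, Python scripts to look and compute and a shell command to move; the robot and the scene stay as the last step left them, time stands still between calls to the robot, and variables do not carry over. Pictures are saved under pics/ and viewed, on a budget of 10 in all, crops included, one or two more only if the job needs it, and the job is handed in when it is done.

```bash
mkdir -p pics; cat > h.py <<'E'
import numpy as np,cv2
from rig import r
def save(name,f):
    c=r.read_camera(name); cv2.imwrite(f'pics/{f}.png',c['frame']); np.savez(f'pics/{f}.npz',**c); return c
def pts(c):
    z=c['z_map'];K=c['intrinsics'];v,u=np.mgrid[:480,:640]
    P=np.stack([(u-K[0,2])*z/K[0,0],(v-K[1,2])*z/K[1,1],z,np.ones_like(z)],-1)
    return (P@np.array(c['world_from_camera']).T)[...,:3]
E
python3 - <<'E'
from h import *
for n in('scene','top'): c=save(n,n+'0'); print(n,np.round(c['world_from_camera'],3).tolist())
print(r.sense())
E
```

```text
scene [[0.061, 0.717, -0.695, 1.332], [0.998, -0.043, 0.044, -0.051], [0.001, -0.696, -0.718, 0.86], [0.0, 0.0, 0.0, 1.0]]
top [[0.012, -0.984, 0.178, 0.374], [-1.0, -0.011, 0.006, -0.013], [-0.004, -0.178, -0.984, 1.259], [0.0, 0.0, 0.0, 1.0]]
{'time': 0.1, 'joints': array([-1.20218868,  0.68987253, -0.19453532,  1.56621667,  0.15727867,
        0.90248217, -0.21508124]), 'qvel': array([-3.59733525e-05, -2.07521579e-03, -1.65426206e-03, -4.09127116e-03,
        1.14528696e-03,  3.25848865e-04,  7.80722822e-04]), 'effort': array([-3.04750676e-03, -5.28507900e+01, -1.27169654e+00, -1.53838027e+01,
       -5.25736890e-02,  1.99051581e-03,  5.17613285e-05]), 'tcp_pos': array([0.20522416, 0.58980542, 0.26301402]), 'tcp_rot': array([ 2.55963836e+00,  1.81978447e+00, -1.95030976e-03]), 'ft_force': array([ 0.75314928,  0.404173  , -0.68022407]), 'moment': array([ 0.00190822, -0.00359439,  0.02739443]), 'gripper_width': 0.08803397219580032}
```

View pics/top0.png

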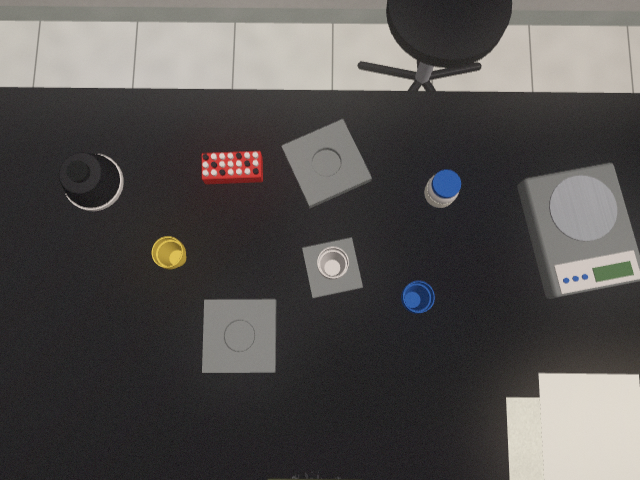

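View pics/scene0.png

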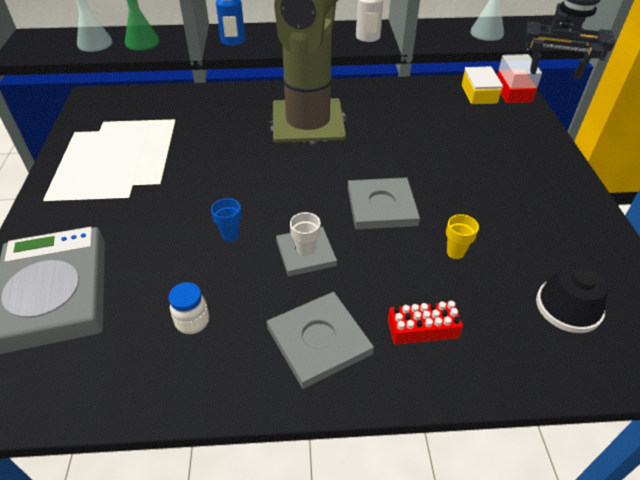

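Top view: the white beaker is at (333,263) in the smallest of three grey blocks. The larger, empty decoys are at (327,162) and (239,336). The blue beaker is at (419,297), and the jar's blue cap at (446,184) could be mistaken for it. The yellow beaker is at (169,253), and the yellow box at scene (482,86) could be mistaken for that. The scene view agrees. Next I'll measure these points and check them in one crop.

```bash
python3 - <<'E'
from h import *
for n,boxes in (('top0',dict(white=(333,263),blue=(419,297),yellow=(169,253),jar=(446,184))),('scene0',dict(white=(305,220),blue=(227,208),yellow=(462,225),jar=(186,295)))):
    c=np.load(f'pics/{n}.npz');P=pts(c)
    for k,(u,v) in boxes.items():
        q=P[v-28:v+28,u-28:u+28].reshape(-1,3); q=q[(q[:,2]>.02)&(q[:,2]<.2)]
        top=np.percentile(q[:,2],98); q=q[q[:,2]>top-.008]
        A=np.c_[2*q[:,:2],np.ones(len(q))];s=np.linalg.lstsq(A,(q[:,:2]**2).sum(1),rcond=None)[0]
        (x,y),rad=cv2.minEnclosingCircle(q[:,:2].astype(np.float32))
        print(n,k,len(q),'top',round(top,4),'fit',s[:2].round(4),np.sqrt(s[2]+s[0]**2+s[1]**2).round(4),'enc',round(x,4),round(y,4),round(rad,4))
c=np.load('pics/top0.npz');P=pts(c)
q=P[230:305,295:370].reshape(-1,3);q=q[(abs(q[:,2]-.018)<.005)]
print('holder',cv2.minAreaRect(q[:,:2].astype(np.float32)))
q=P[140:190,195:270].reshape(-1,3);q=q[(q[:,2]>.03)];print('rack',cv2.minAreaRect(q[:,:2].astype(np.float32)),q[:,2].max())
f=c['frame'];cv2.imwrite('pics/crop1.png',cv2.resize(f[220:330,130:450],None,fx=2.5,fy=2.5,interpolation=cv2.INTER_CUBIC))
from scipy.spatial.transform import Rotation as R
print(R.from_rotvec(r.sense()['tcp_rot']).as_matrix().round(3))
E
```

```text
top0 white 142 top 0.0989 fit [ 0.5334 -0.0303] 0.0307 enc 0.5336 -0.0306 0.0323
top0 blue 144 top 0.0917 fit [ 0.4672 -0.2026] 0.0306 enc 0.4677 -0.2029 0.0328
top0 yellow 150 top 0.0912 fit [0.5519 0.3062] 0.0307 enc 0.5518 0.3067 0.033
top0 jar 588 top 0.0897 fit [ 0.7032 -0.2658] 0.021 enc 0.7034 -0.2653 0.0305
scene0 white 203 top 0.0954 fit [ 0.5366 -0.0299] 0.0307 enc 0.537 -0.0293 0.0345
scene0 blue 196 top 0.0872 fit [ 0.4703 -0.2021] 0.0306 enc 0.4699 -0.202 0.0337
scene0 yellow 211 top 0.0873 fit [0.5549 0.307 ] 0.031 enc 0.5526 0.3064 0.0355
scene0 jar 663 top 0.0855 fit [ 0.7075 -0.2653] 0.0216 enc 0.7053 -0.2662 0.0317
holder ((0.5335808396339417, -0.030612580478191376), (0.11087127029895782, 0.11014753580093384), 12.436076164245605)
rack ((0.573228120803833, 0.13014483451843262), (0.4699912965297699, 0.13909204304218292), 19.11689567565918) 1.258682640368873
[[ 0.329  0.945 -0.   ]
 [ 0.945 -0.329 -0.002]
 [-0.002  0.    -1.   ]]
```

View pics/crop1.png

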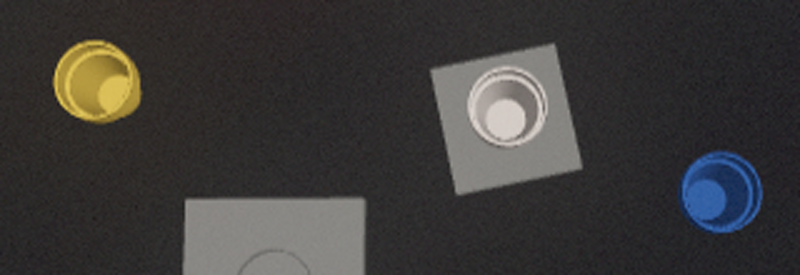

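The crop confirms the choice. The holder measures 111 x 110 mm, each rim has a diameter of about 64 mm, and the tops are at 0.09 m (0.097 m for white in the pocket). The two cameras differ by 3 mm, so I'll use the mean for now and look again from close by.

```bash
cat > d.py <<'E'
import sys
from h import *
from scipy.spatial.transform import Rotation as R
s=r.sense();M=R.from_rotvec(s['tcp_rot']);t=np.array([float(a) for a in sys.argv[1:4]])
print('t',s['time'],'tcp',s['tcp_pos'].round(4),'F',s['ft_force'].round(1),'w',round(s['gripper_width'],4))
print('xyz units',(M.inv().apply(t-s['tcp_pos'])/.025).round(2),'R',M.as_matrix().round(3).tolist(),'j',s['joints'].round(2))
E
python3 -m crank '{"xyz":[[-1.6,1.2,0.2],[-4.9,3.7,0.6],[-8.2,6.3,1],[-11.5,8.8,1.3],[-14.8,11.4,1.7],[-17,13,2],[-18.5,14.2,2.2],[-18.5,14.2,2.2]],"dr":[[0,0,0],[0,0,0],[0,0,0],[0,0,0],[0,0,0],[0,0,0],[0,0,0],[0,0,0]],"fingers":[0,0,0,0,0,0,0,0]}' 15
python3 d.py .4687 -.2025 .19
```

```text
time: 1.1
tcp_pos: [0.3584, 0.1276, 0.218]
tcp_rot: [-2.56, -1.821, -0.001]
ft_force: [0.1, 0.2, -0.1]
gripper_width: 0.0882
t 1.1 tcp [0.3584 0.1276 0.218 ] F [ 0.1  0.2 -0.1] w 0.0882
xyz units [-11.03   8.5    1.12] R [[0.328, 0.945, 0.0], [0.945, -0.328, 0.0], [0.0, 0.0, -1.0]] j [-0.31  0.49 -0.23  2.31  0.31  0.37  0.43]
```

```bash
python3 -m crank '{"xyz":[[-2,1.5,0.2],[-4,3.1,0.4],[-6,4.6,0.6],[-8,6.2,0.8],[-10,7.7,1],[-11,8.5,1.1],[-11,8.5,1.1],[-11,8.5,1.1]],"dr":[[0,0,0],[0,0,0],[0,0,0],[0,0,0],[0,0,0],[0,0,0],[0,0,0],[0,0,0]],"fingers":[0,0,0,0,0,0,0,0]}'
cat > look.py <<'E'
import sys
from h import *
# fit rim circle near expected xy; cam, file, x, y, zlo, zhi
n,f=sys.argv[1:3];x,y,lo,hi=map(float,sys.argv[3:7])
c=save(n,f);P=pts(c);m=(np.hypot(P[...,0]-x,P[...,1]-y)<.045)&(P[...,2]>lo)&(P[...,2]<hi)&(c['z_map']>0)
q=P[m]
if len(q)>20:
    for _ in range(3):
        s=np.linalg.lstsq(np.c_[2*q[:,:2],np.ones(len(q))],(q[:,:2]**2).sum(1),rcond=None)[0]
        rad=np.sqrt(s[2]+s[0]**2+s[1]**2);e=abs(np.hypot(*(q[:,:2]-s[:2]).T)-rad);q=q[e<max(.003,0)]
    a=np.degrees(np.arctan2(q[:,1]-s[1],q[:,0]-s[0]))
    print(n,len(q),'fit',s[:2].round(4),'R',rad.round(4),'z med/max',np.median(q[:,2]).round(4),q[:,2].max().round(4),'arc bins',np.histogram(a,12,(-180,180))[0])
else: print('few',len(q))
E
python3 look.py wrist w1 .4687 -.2025 .08 .1; python3 look.py top t1 .4687 -.2025 .08 .1; python3 d.py .4687 -.2025 .089
```

```text
time: 2.1
tcp_pos: [0.4678, -0.1992, 0.1904]
tcp_rot: [-2.559, -1.821, 0.0]
ft_force: [-1.1, 0.6, 0.7]
gripper_width: 0.0884
wrist 1703 fit [ 0.468  -0.2015] R 0.0305 z med/max 0.0874 0.0902 arc bins [125 103 126 161 183 180 172 148 115 106 137 147]
top 78 fit [ 0.4671 -0.2023] R 0.0306 z med/max 0.0879 0.0938 arc bins [10  8  0  0  0  0 11  6  0 15 15 13]
t 2.2 tcp [ 0.468  -0.1986  0.1907] F [-0.1  0.7 -0.9] w 0.088
xyz units [-0.14  0.08  4.07] R [[0.326, 0.945, -0.001], [0.945, -0.326, 0.001], [0.001, -0.001, -1.0]] j [ 0.53  0.67 -0.36  1.98  0.42  0.56  1.13]
```

View pics/w1.png

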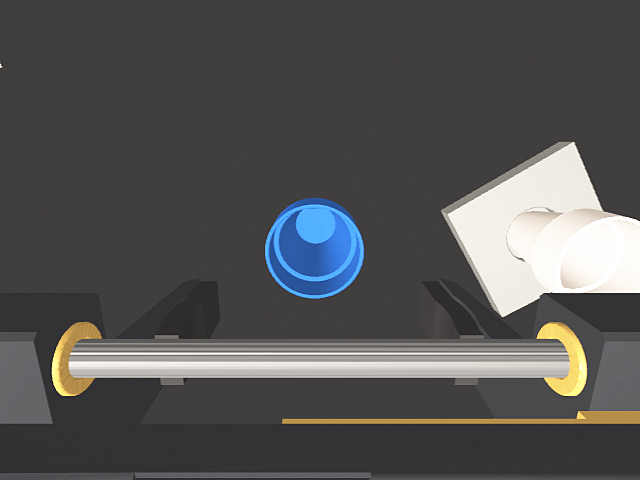

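The wrist view shows the blue rim centred at (315,250), between the fingers (at about u=217 and u=422). The wrist and top fits agree within 1.2 mm. Next I'll descend so the fingertips sit just above the collar's lower edge, then grip.

```bash
python3 -m crank '{"xyz":[[-0.1,0.05,0.5],[-0.1,0.05,1.5],[-0.1,0.05,2.7],[-0.1,0.05,3.5],[-0.1,0.05,4.0],[-0.1,0.05,4.05],[-0.1,0.05,4.05],[-0.1,0.05,4.05]],"dr":[[0,0,0],[0,0,0],[0,0,0],[0,0,0],[0,0,0],[0,0,0],[0,0,0],[0,0,0]],"fingers":[0,0,0,0,0,0,0,0.3]}' 15
python3 -m crank '{"xyz":[[0,0,0],[0,0,0],[0,0,0],[0,0,0],[0,0,0],[0,0,0]],"dr":[[0,0,0],[0,0,0],[0,0,0],[0,0,0],[0,0,0],[0,0,0]],"fingers":[0.4,0.5,0.5,0.5,0.5,0.5]}' 15
python3 d.py .535 -.03 .23
```

```text
time: 3.2
tcp_pos: [0.469, -0.2032, 0.09]
tcp_rot: [2.56, 1.82, 0.001]
ft_force: [-0.8, -0.4, -0.3]
gripper_width: 0.08
time: 3.95
tcp_pos: [0.4689, -0.2031, 0.0897]
tcp_rot: [2.56, 1.82, 0.001]
ft_force: [-0.3, 0.1, 4.7]
gripper_width: 0.0633
t 3.95 tcp [ 0.4689 -0.2031  0.0897] F [-0.3  0.1  4.7] w 0.0633
xyz units [ 7.41  0.23 -5.61] R [[0.329, 0.945, 0.001], [0.945, -0.329, -0.0], [0.0, 0.001, -1.0]] j [ 0.45  0.84 -0.21  2.03  0.53  0.32  1.03]
```

```bash
python3 -m crank '{"xyz":[[0,0,-0.3],[0,0,-1.2],[0,0,-2.4],[0,0,-3.6],[0,0,-4.6],[0,0,-5.2],[0,0,-5.6],[0,0,-5.6]],"dr":[[0,0,0],[0,0,0],[0,0,0],[0,0,0],[0,0,0],[0,0,0],[0,0,0],[0,0,0]],"fingers":[0.5,0.5,0.5,0.5,0.5,0.5,0.5,0.5]}'
python3 -m crank '{"xyz":[[0.5,0,0],[1.7,0.1,0],[3.2,0.1,0],[4.7,0.1,0],[6,0.2,0],[7,0.2,0],[7.4,0.2,0],[7.4,0.2,0]],"dr":[[0,0,0],[0,0,0],[0,0,0],[0,0,0],[0,0,0],[0,0,0],[0,0,0],[0,0,0]],"fingers":[0.5,0.5,0.5,0.5,0.5,0.5,0.5,0.5]}'
python3 look.py wrist w2 .535 -.03 .21 .245; python3 look.py top t2 .535 -.03 .21 .25;python3 look.py scene s2 .535 -.03 .085 .11; python3 d.py .535 -.03 .13
```

```text
time: 4.95
tcp_pos: [0.4686, -0.2031, 0.2295]
tcp_rot: [2.56, 1.82, 0.0]
ft_force: [0.7, 0.3, -1.2]
gripper_width: 0.0636
time: 5.95
tcp_pos: [0.5338, -0.0293, 0.2289]
tcp_rot: [-2.559, -1.822, 0.001]
ft_force: [0.2, 0.5, 0.0]
gripper_width: 0.0633
wrist 4058 fit [ 0.5314 -0.0283] R 0.0322 z med/max 0.2262 0.245 arc bins [  1 378 477   2 444 804 349 211 812 255 307  18]
few 16
scene 243 fit [ 0.5365 -0.03  ] R 0.0307 z med/max 0.0913 0.0967 arc bins [26 20 10 14 20 29 27 22 13 11 22 29]
t 6.1 tcp [ 0.5336 -0.0314  0.2291] F [0.2 0.5 0.3] w 0.0635
xyz units [0.08 0.04 3.96] R [[0.33, 0.944, -0.001], [0.944, -0.33, -0.001], [-0.001, -0.001, -1.0]] j [ 0.2   0.64 -0.38  1.87  0.35  0.7   0.86]
```

View pics/s2.png

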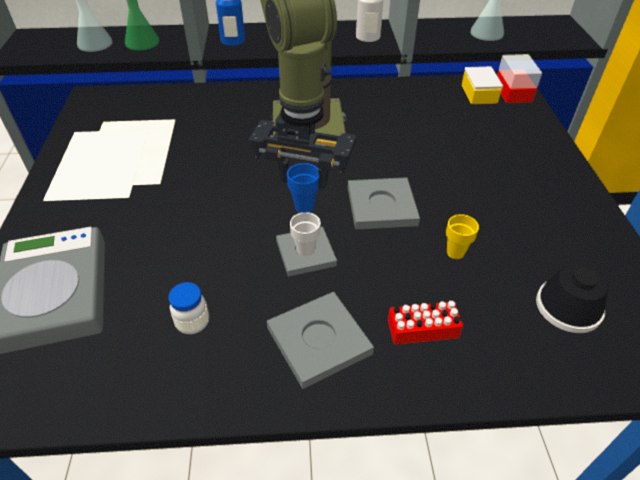

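View pics/w2.png

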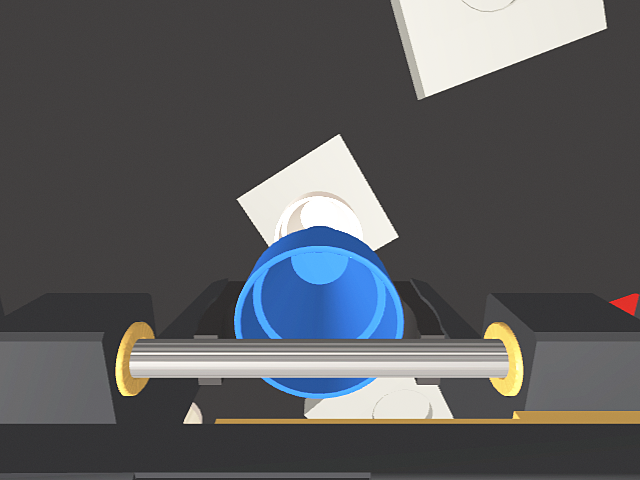

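The scene view shows blue held upright at (303,185), right above white at (305,230). The wrist view shows the blue rim at about (319,322). I'll measure the blue-to-white offset within the same cameras.

```bash
cat > fit.py <<'E'
from h import *
from scipy.optimize import least_squares
def rim(f,color,x,y,lo,hi,R=.0307,thr=.004):
    c=np.load(f'pics/{f}.npz');P=pts(c);h=cv2.cvtColor(c['frame'],cv2.COLOR_BGR2HSV).astype(int)
    H,S=h[...,0],h[...,1]
    col={'blue':(abs(H-110)<15)&(S>120),'yellow':(abs(H-27)<10)&(S>100),'white':(S<70)&(h[...,2]>90)}[color]
    m=col&(np.hypot(P[...,0]-x,P[...,1]-y)<.045)&(P[...,2]>lo)&(P[...,2]<hi)&(c['z_map']>0)
    q=P[m]
    if len(q)<10: return f,color,'few',len(q)
    s=least_squares(lambda p:np.hypot(q[:,0]-p[0],q[:,1]-p[1])-R,[x,y],loss='soft_l1',f_scale=.0015).x
    e=np.hypot(*(q[:,:2]-s).T)-R
    a=np.degrees(np.arctan2(*(q[:,:2]-s).T[::-1]))
    return f,color,len(q),s.round(4),'med|e|',np.median(abs(e)).round(4),'z',np.percentile(q[:,2],[50,98]).round(4),np.histogram(a,8,(-180,180))[0]
E
python3 - <<'E'
from fit import *
for f in('scene','top','wrist'): 
    n={'scene':'s2','top':'t2','wrist':'w2'}[f]
    print(rim(n,'blue',.534,-.03,.219,.236)); print(rim(n,'white',.534,-.03,.088,.105))
    c=np.load(f'pics/{n}.npz');P=pts(c);h=cv2.cvtColor(c['frame'],cv2.COLOR_BGR2HSV).astype(int)
    m=(abs(h[...,0]-110)<15)&(h[...,1]>120)&(np.hypot(P[...,0]-.534,P[...,1]+.03)<.05)
    print(n,'blue z range',np.percentile(P[m][:,2],[2,98]) if m.any() else 0)
E
```

```text
('s2', 'blue', 247, array([ 0.5347, -0.031 ]), 'med|e|', np.float64(0.0009), 'z', array([0.2239, 0.2279]), array([40, 27, 22, 39, 41, 22, 20, 36]))
('s2', 'white', 188, array([ 0.5365, -0.03  ]), 'med|e|', np.float64(0.0008), 'z', array([0.0926, 0.0961]), array([30, 16, 17, 29, 30, 17, 16, 33]))
s2 blue z range [0.14528957 0.2272513 ]
('t2', 'blue', 10, array([ 0.5313, -0.0307]), 'med|e|', np.float64(0.0006), 'z', array([0.2272, 0.229 ]), array([ 0,  0,  0,  0,  0,  0, 10,  0]))
('t2', 'white', 36, array([ 0.5331, -0.0303]), 'med|e|', np.float64(0.0007), 'z', array([0.0961, 0.1012]), array([ 0,  0,  0,  0,  0,  1, 18, 17]))
t2 blue z range [0.22408947 0.22900421]
('w2', 'blue', 4454, array([ 0.5329, -0.028 ]), 'med|e|', np.float64(0.0006), 'z', array([0.2265, 0.2282]), array([ 606,  493,  196, 1021,  331,  458,  555,  794]))
('w2', 'white', 568, array([ 0.5346, -0.0291]), 'med|e|', np.float64(0.0007), 'z', array([0.0958, 0.0973]), array([138,  77,   0,   0,   0,  55, 129, 169]))
w2 blue z range [0.14275458 0.22783104]
```

All three cameras agree that blue needs about +1.8 mm in x. That is tool y +0.07. Descending with it.

```bash
python3 -m crank '{"xyz":[[0,0.07,0],[0,0.07,0.4],[0,0.07,1],[0,0.07,1.7],[0,0.07,2.4],[0,0.07,3],[0,0.07,3.3],[0,0.07,3.3]],"dr":[[0,0,0],[0,0,0],[0,0,0],[0,0,0],[0,0,0],[0,0,0],[0,0,0],[0,0,0]],"fingers":[0.5,0.5,0.5,0.5,0.5,0.5,0.5,0.5]}'
python3 look.py scene s3 .535 -.03 .13 .16;python3 look.py wrist w3 .535 -.03 .13 .16; python3 d.py .535 -.03 .125
python3 - <<'E'
from fit import *
for n in('s3','w3'): print(rim(n,'blue',.535,-.03,.135,.155)); print(rim(n,'white',.535,-.03,.08,.102,R=.032))
E
```

```text
time: 7.1
tcp_pos: [0.5355, -0.0304, 0.1463]
tcp_rot: [-2.56, -1.82, 0.001]
ft_force: [-0.1, -0.2, -0.8]
gripper_width: 0.0635
scene 261 fit [ 0.5372 -0.0311] R 0.0315 z med/max 0.1388 0.1599 arc bins [28 21 35 12 18 14 18 28  9  8 29 41]
wrist 3793 fit [ 0.5335 -0.0291] R 0.0321 z med/max 0.1443 0.1599 arc bins [ 15 354 471   1 482 797 333 129 747 220 229  15]
t 7.2 tcp [ 0.536  -0.0304  0.1472] F [ 0.3 -0.4 -0.5] w 0.0632
xyz units [ 0.   -0.05  0.89] R [[0.329, 0.944, 0.001], [0.944, -0.329, 0.0], [0.0, 0.001, -1.0]] j [ 0.15  0.76 -0.3   1.93  0.43  0.51  0.79]
('s3', 'blue', 241, array([ 0.5369, -0.0304]), 'med|e|', np.float64(0.0009), 'z', array([0.1406, 0.1455]), array([38, 29, 19, 40, 35, 22, 16, 42]))
('s3', 'white', 219, array([ 0.5348, -0.03  ]), 'med|e|', np.float64(0.0011), 'z', array([0.0892, 0.0965]), array([ 0,  7, 35, 75, 64, 30,  8,  0]))
('w3', 'blue', 4789, array([ 0.5349, -0.0291]), 'med|e|', np.float64(0.0006), 'z', array([0.1443, 0.1462]), array([ 646,  538,  204, 1095,  330,  513,  583,  880]))
('w3', 'white', 1177, array([ 0.5358, -0.0294]), 'med|e|', np.float64(0.0006), 'z', array([0.0953, 0.0971]), array([359,   7,   0,   0,   0,   0, 286, 525]))
```

```bash
python3 -m crank '{"xyz":[[0,0,0.2],[0,0,0.4],[0,0,0.55],[0,0,0.65],[0,0,0.75],[0,0,0.8],[0,0,0.85],[0,0,0.85]],"dr":[[0,0,0],[0,0,0],[0,0,0],[0,0,0],[0,0,0],[0,0,0],[0,0,0],[0,0,0]],"fingers":[0.5,0.5,0.5,0.5,0.5,0.5,0.5,0.5]}'
python3 look.py scene s4 .535 -.03 .11 .13;python3 look.py wrist w4 .535 -.03 .11 .13
python3 - <<'E'
from fit import *
for n in('s4','w4'): print(rim(n,'blue',.535,-.03,.115,.135)); print(rim(n,'white',.535,-.03,.06,.102,R=.032))
E
```

```text
time: 8.2
tcp_pos: [0.5359, -0.0306, 0.1258]
tcp_rot: [2.56, 1.82, 0.0]
ft_force: [0.1, 0.4, 0.5]
gripper_width: 0.0637
scene 269 fit [ 0.5373 -0.0309] R 0.0309 z med/max 0.1179 0.129 arc bins [33 21 23 16 20 27 29 31  5  9 26 29]
wrist 4910 fit [ 0.5345 -0.0294] R 0.0311 z med/max 0.1226 0.13 arc bins [383 317 423  31 504 777 336 136 733 295 475 500]
('s4', 'blue', 216, array([ 0.5372, -0.0303]), 'med|e|', np.float64(0.0009), 'z', array([0.1205, 0.126 ]), array([30, 24, 21, 39, 35, 20, 14, 33]))
('s4', 'white', 299, array([ 0.5351, -0.0301]), 'med|e|', np.float64(0.0008), 'z', array([0.081 , 0.0977]), array([  0,   0,  44, 114, 105,  36,   0,   0]))
('w4', 'blue', 4639, array([ 0.5349, -0.0292]), 'med|e|', np.float64(0.0006), 'z', array([0.1233, 0.1251]), array([ 617,  514,  202, 1068,  330,  491,  570,  847]))
('w4', 'white', 1452, array([ 0.5353, -0.0292]), 'med|e|', np.float64(0.0001), 'z', array([0.087 , 0.0989]), array([418,   3,   0,   0,   0,  20, 279, 732]))
```

```bash
python3 -m crank '{"xyz":[[0,0,0.04],[0,0,0.08],[0,0,0.1],[0,0,0.1]],"dr":[[0,0,0],[0,0,0],[0,0,0],[0,0,0]],"fingers":[0.5,0.5,0.5,0.5]}'; python3 d.py .536 -.03 .2
```

```text
time: 8.8
tcp_pos: [0.5367, -0.0305, 0.1254]
tcp_rot: [2.559, 1.819, 0.004]
ft_force: [-2.9, 0.3, 18.5]
gripper_width: 0.0636
t 8.8 tcp [ 0.5367 -0.0305  0.1254] F [-2.9  0.3 18.5] w 0.0636
xyz units [ 0.01 -0.02 -2.98] R [[0.329, 0.944, 0.003], [0.944, -0.329, -0.001], [0.0, 0.003, -1.0]] j [ 0.13  0.8  -0.27  1.94  0.45  0.46  0.77]
```

Firm contact at the home height (18 N). I'll ease off, release and rise.

```bash
python3 -m crank '{"xyz":[[0,0,-0.06],[0,0,-0.08],[0,0,-0.08],[0,0,-0.08],[0,0,-0.08],[0,0,-0.08]],"dr":[[0,0,0],[0,0,0],[0,0,0],[0,0,0],[0,0,0],[0,0,0]],"fingers":[0.5,0.4,0.2,0.05,0,0]}'
python3 -m crank '{"xyz":[[0,0,-0.3],[0,0,-1],[0,0,-2],[0,0,-3],[0,0,-4],[0,0,-4],[0,0,-4]],"dr":[[0,0,0],[0,0,0],[0,0,0],[0,0,0],[0,0,0],[0,0,0],[0,0,0]],"fingers":[0,0,0,0,0,0,0]}'
python3 look.py wrist w5 .535 -.03 .11 .13;python3 look.py scene s5 .535 -.03 .11 .13; python3 d.py .5527 .3063 .225
python3 -c "
from fit import *
print(rim('w5','blue',.535,-.03,.115,.135));print(rim('s5','blue',.535,-.03,.115,.135));print(rim('w5','white',.535,-.03,.06,.102,R=.032))
f=np.load('pics/s5.npz')['frame'];cv2.imwrite('pics/c5.png',cv2.resize(f[150:290,210:390],None,fx=4,fy=4,interpolation=cv2.INTER_CUBIC))"
```

```text
time: 9.55
tcp_pos: [0.5357, -0.0305, 0.125]
tcp_rot: [-2.56, -1.82, 0.0]
ft_force: [0.3, -0.1, -0.1]
gripper_width: 0.0881
time: 10.42
tcp_pos: [0.5353, -0.0307, 0.2247]
tcp_rot: [-2.56, -1.82, 0.001]
ft_force: [0.4, -0.8, 0.5]
gripper_width: 0.0879
wrist 2183 fit [ 0.535  -0.0291] R 0.0304 z med/max 0.1229 0.126 arc bins [159 111 151 212 249 265 241 201 139 111 162 182]
scene 308 fit [ 0.5372 -0.0299] R 0.0306 z med/max 0.1173 0.1245 arc bins [32 27 14 17 31 33 36 27 13 16 29 33]
t 10.525 tcp [ 0.5351 -0.0306  0.2242] F [-0.   0.   0.1] w 0.0878
xyz units [12.96 -3.76 -0.03] R [[0.328, 0.945, -0.002], [0.945, -0.328, -0.0], [-0.001, -0.002, -1.0]] j [ 0.2   0.65 -0.38  1.87  0.36  0.69  0.85]
('w5', 'blue', 1770, array([ 0.535 , -0.0291]), 'med|e|', np.float64(0.0006), 'z', array([0.1235, 0.1251]), array([183, 167, 263, 297, 275, 192, 167, 226]))
('s5', 'blue', 214, array([ 0.5371, -0.0299]), 'med|e|', np.float64(0.0009), 'z', array([0.1199, 0.1243]), array([30, 20, 22, 34, 36, 17, 22, 33]))
('w5', 'white', 430, array([ 0.5352, -0.0292]), 'med|e|', np.float64(0.0002), 'z', array([0.0889, 0.0996]), array([138,   2,   0,   0,   0,   0,  81, 209]))
```

View pics/c5.png

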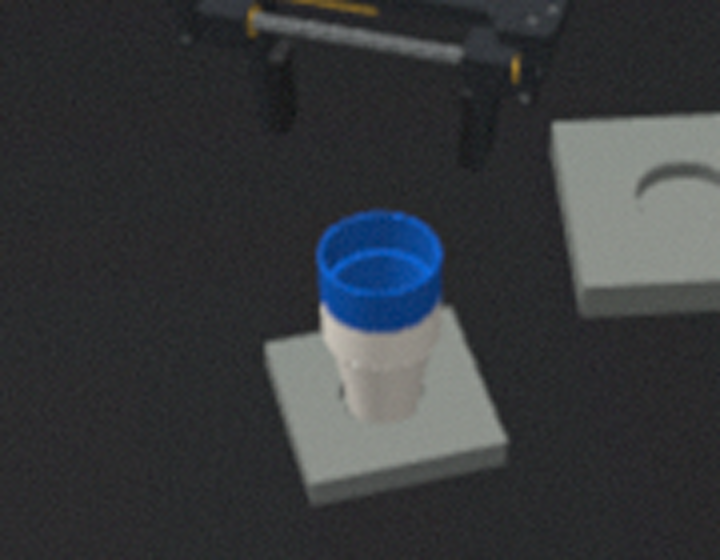

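The crop shows the blue collar at (380,270) seated flush on the white collar at (380,335), and the rim measures 0.124 m, which is home. Now yellow.

```bash
python3 -m crank '{"xyz":[[0.7,-0.2,0],[2.2,-0.6,0],[4.2,-1.2,0.2],[6.4,-1.9,0.4],[8.6,-2.5,0.7],[10.8,-3.1,1],[12.4,-3.6,1.3],[13,-3.8,1.3]],"dr":[[0,0,0],[0,0,0],[0,0,0],[0,0,0],[0,0,0],[0,0,0],[0,0,0],[0,0,0]],"fingers":[0,0,0,0,0,0,0,0]}'
python3 -m crank '{"xyz":[[0,0,0]],"dr":[[0,0,0]],"fingers":[0]}'
python3 look.py wrist w6 .5527 .3063 .08 .1; python3 look.py scene s6 .5527 .3063 .08 .1; python3 d.py .5535 .3065 .0895
python3 -c "
from fit import *
print(rim('w6','yellow',.5527,.3063,.08,.1))"
```

```text
time: 11.52
tcp_pos: [0.5505, 0.3124, 0.1916]
tcp_rot: [-2.553, -1.826, 0.001]
ft_force: [0.3, -0.1, -0.5]
gripper_width: 0.0879
time: 11.65
tcp_pos: [0.5521, 0.3086, 0.1924]
tcp_rot: [-2.559, -1.823, 0.001]
ft_force: [0.3, -0.2, 0.4]
gripper_width: 0.0885
wrist 1681 fit [0.5531 0.3083] R 0.0305 z med/max 0.0874 0.0904 arc bins [129  98 125 155 179 178 170 148 112 103 137 147]
scene 189 fit [0.555  0.3068] R 0.0308 z med/max 0.085 0.0891 arc bins [17 13  7 18 22 21 20  9 10 15 19 18]
t 11.75 tcp [0.5532 0.3054 0.1926] F [ 1.2 -1.1 -0.2] w 0.0883
xyz units [ 0.05 -0.01  4.12] R [[0.331, 0.944, 0.0], [0.944, -0.331, -0.002], [-0.002, 0.001, -1.0]] j [-0.41  0.79 -0.31  1.61  0.31  0.79  0.38]
('w6', 'yellow', 1681, array([0.553 , 0.3083]), 'med|e|', np.float64(0.0007), 'z', array([0.0874, 0.0892]), array([181, 173, 240, 272, 250, 181, 170, 214]))
```

View pics/w6.png

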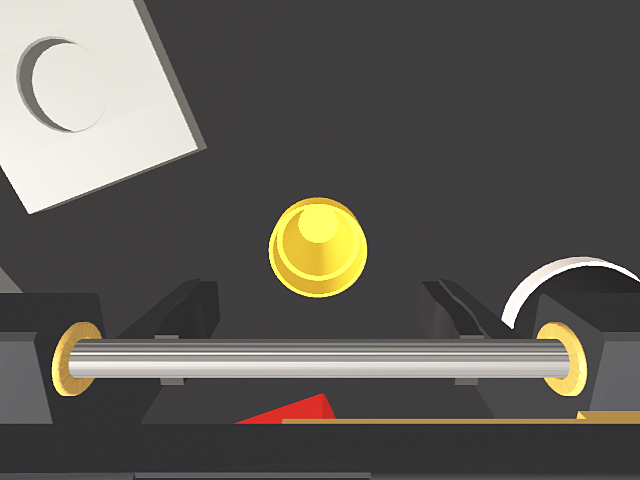

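The yellow rim is at (318,248), centred between the fingers. The rack (red, at the bottom edge) and the dark dish on the right are clear of the descent. Descend and grip.

```bash
python3 -m crank '{"xyz":[[0.05,0,0.5],[0.05,0,1.5],[0.05,0,2.7],[0.05,0,3.5],[0.05,0,4.0],[0.05,0,4.1],[0.05,0,4.1],[0.05,0,4.1]],"dr":[[0,0,0],[0,0,0],[0,0,0],[0,0,0],[0,0,0],[0,0,0],[0,0,0],[0,0,0]],"fingers":[0,0,0,0,0,0,0,0.3]}' 15
python3 -m crank '{"xyz":[[0,0,0],[0,0,0],[0,0,0],[0,0,0],[0,0,0],[0,0,0]],"dr":[[0,0,0],[0,0,0],[0,0,0],[0,0,0],[0,0,0],[0,0,0]],"fingers":[0.4,0.5,0.5,0.5,0.5,0.5]}' 15
python3 -m crank '{"xyz":[[0,0,-0.3],[0,0,-1.2],[0,0,-2.4],[0,0,-3.6],[0,0,-4.8],[0,0,-6],[0,0,-6.6],[0,0,-6.6]],"dr":[[0,0,0],[0,0,0],[0,0,0],[0,0,0],[0,0,0],[0,0,0],[0,0,0],[0,0,0]],"fingers":[0.5,0.5,0.5,0.5,0.5,0.5,0.5,0.5]}'
python3 d.py .5357 -.0305 .255
```

```text
time: 12.75
tcp_pos: [0.5537, 0.3092, 0.091]
tcp_rot: [2.561, 1.82, 0.003]
ft_force: [-0.6, 0.8, -0.1]
gripper_width: 0.0804
time: 13.5
tcp_pos: [0.5535, 0.3088, 0.0905]
tcp_rot: [2.56, 1.82, 0.001]
ft_force: [0.5, -1.1, 5.4]
gripper_width: 0.0638
time: 14.5
tcp_pos: [0.5534, 0.3091, 0.2557]
tcp_rot: [-2.56, -1.82, -0.002]
ft_force: [-0.6, -0.1, -1.0]
gripper_width: 0.0641
t 14.5 tcp [0.5534 0.3091 0.2557] F [-0.6 -0.1 -1. ] w 0.0641
xyz units [-13.06   3.79   0.02] R [[0.329, 0.944, 0.001], [0.944, -0.329, 0.001], [0.001, 0.001, -1.0]] j [-0.4   0.72 -0.34  1.54  0.28  0.92  0.41]
```

```bash
python3 -m crank '{"xyz":[[-0.6,0.2,0],[-1.8,0.5,0],[-3.6,1,0],[-5.4,1.6,0],[-7.2,2.1,0],[-9,2.6,0],[-10.8,3.1,0],[-12,3.5,0]],"dr":[[0,0,0],[0,0,0],[0,0,0],[0,0,0],[0,0,0],[0,0,0],[0,0,0],[0,0,0]],"fingers":[0.5,0.5,0.5,0.5,0.5,0.5,0.5,0.5]}'
python3 -m crank '{"xyz":[[-0.7,0.2,0],[-1.05,0.3,0],[-1.05,0.3,0],[-1.05,0.3,0]],"dr":[[0,0,0],[0,0,0],[0,0,0],[0,0,0]],"fingers":[0.5,0.5,0.5,0.5]}'
python3 look.py wrist w7 .5357 -.03 .245 .265; python3 look.py scene s7 .5357 -.03 .245 .265; python3 d.py .5357 -.0305 .255
python3 -c "
from fit import *
for n in('w7','s7'):
  print(rim(n,'yellow',.535,-.03,.246,.263));print(rim(n,'blue',.535,-.03,.115,.135))"
```

```text
time: 15.5
tcp_pos: [0.5355, -0.0075, 0.2538]
tcp_rot: [-2.563, -1.816, 0.006]
ft_force: [0.2, -0.2, -2.0]
gripper_width: 0.0639
time: 16.0
tcp_pos: [0.5359, -0.0289, 0.2552]
tcp_rot: [-2.558, -1.823, -0.001]
ft_force: [-0.1, 1.2, -1.3]
gripper_width: 0.0637
wrist 3563 fit [ 0.5346 -0.0283] R 0.032 z med/max 0.252 0.265 arc bins [  0 233 368  12 487 701 388  55 806 249 238  26]
scene 171 fit [ 0.5384 -0.0304] R 0.032 z med/max 0.2494 0.2631 arc bins [19 12 29  4  4  7 18 19  7  9 20 23]
t 16.1 tcp [ 0.5359 -0.0291  0.2552] F [-0.7 -0.4 -0.8] w 0.0637
xyz units [-0.06  0.01  0.01] R [[0.326, 0.945, 0.0], [0.945, -0.326, 0.001], [0.001, -0.0, -1.0]] j [ 0.21  0.6  -0.39  1.84  0.31  0.76  0.89]
('w7', 'yellow', 4213, array([ 0.5362, -0.0277]), 'med|e|', np.float64(0.0006), 'z', array([0.2522, 0.254 ]), array([616, 422, 256, 912, 357, 400, 513, 737]))
('w7', 'blue', 603, array([ 0.5354, -0.0291]), 'med|e|', np.float64(0.0008), 'z', array([0.1237, 0.1254]), array([136,  85,   0,   0,   0,  71, 130, 181]))
('s7', 'yellow', 222, array([ 0.5381, -0.0288]), 'med|e|', np.float64(0.0009), 'z', array([0.2495, 0.254 ]), array([32, 26, 25, 33, 33, 25, 16, 32]))
('s7', 'blue', 212, array([ 0.5374, -0.0302]), 'med|e|', np.float64(0.0008), 'z', array([0.1199, 0.1243]), array([28, 17, 20, 41, 37, 18, 23, 28]))
```

View pics/s7.png

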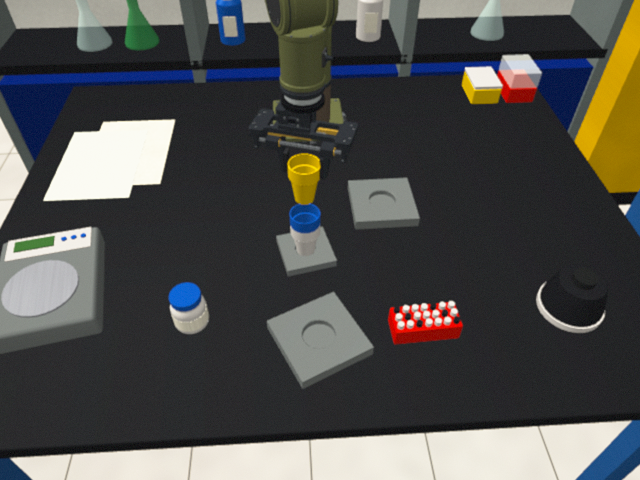

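The scene view shows yellow upright at (304,180) above the stack at (305,225). Both cameras agree it needs (-0.7, -1.4) mm. That is tool x -0.06. The descent to home is 4.1 units.

```bash
python3 -m crank '{"xyz":[[-0.06,0,0],[-0.06,0,0.4],[-0.06,0,1],[-0.06,0,1.7],[-0.06,0,2.4],[-0.06,0,2.9],[-0.06,0,3.2],[-0.06,0,3.2]],"dr":[[0,0,0],[0,0,0],[0,0,0],[0,0,0],[0,0,0],[0,0,0],[0,0,0],[0,0,0]],"fingers":[0.5,0.5,0.5,0.5,0.5,0.5,0.5,0.5]}'
python3 look.py wrist w8 .5357 -.03 .165 .185; python3 look.py scene s8 .5357 -.03 .165 .185; python3 d.py .5357 -.0305 .153
python3 -c "
from fit import *
for n in('w8','s8'):
  print(rim(n,'yellow',.535,-.03,.165,.185))"
```

```text
time: 17.1
tcp_pos: [0.535, -0.0319, 0.1746]
tcp_rot: [-2.56, -1.82, 0.001]
ft_force: [0.4, -0.3, -0.6]
gripper_width: 0.0636
wrist 3344 fit [ 0.534  -0.0299] R 0.0322 z med/max 0.1718 0.185 arc bins [169 291 567  20 554 673 321  17 664  46   5  17]
scene 137 fit [ 0.5385 -0.0321] R 0.0321 z med/max 0.1697 0.1839 arc bins [20 22 23  8  6  3  8  9  5  2 14 17]
t 17.2 tcp [ 0.5355 -0.0318  0.1754] F [ 0.6 -0.1 -0.4] w 0.0637
xyz units [ 0.05 -0.01  0.9 ] R [[0.329, 0.945, 0.001], [0.945, -0.329, 0.0], [0.0, 0.001, -1.0]] j [ 0.17  0.72 -0.32  1.91  0.39  0.57  0.83]
('w8', 'yellow', 4308, array([ 0.5353, -0.0307]), 'med|e|', np.float64(0.0006), 'z', array([0.1716, 0.1735]), array([618, 429, 255, 959, 355, 413, 518, 761]))
('s8', 'yellow', 216, array([ 0.5378, -0.0316]), 'med|e|', np.float64(0.0009), 'z', array([0.1694, 0.1791]), array([35, 26, 18, 33, 33, 23, 13, 35]))
```

```bash
python3 -m crank '{"xyz":[[0.06,0,0],[0.06,0,0.3],[0.06,0,0.5],[0.06,0,0.65],[0.06,0,0.75],[0.06,0,0.82],[0.06,0,0.87],[0.06,0,0.87]],"dr":[[0,0,0],[0,0,0],[0,0,0],[0,0,0],[0,0,0],[0,0,0],[0,0,0],[0,0,0]],"fingers":[0.5,0.5,0.5,0.5,0.5,0.5,0.5,0.5]}'
python3 -m crank '{"xyz":[[0,0,0.03],[0,0,0.06],[0,0,0.06]],"dr":[[0,0,0],[0,0,0],[0,0,0]],"fingers":[0.5,0.5,0.5]}'
python3 d.py .5357 -.0305 .153
```

```text
time: 18.2
tcp_pos: [0.5369, -0.0297, 0.1544]
tcp_rot: [2.559, 1.82, 0.005]
ft_force: [-0.4, 0.5, 5.1]
gripper_width: 0.0638
time: 18.58
tcp_pos: [0.5375, -0.03, 0.154]
tcp_rot: [2.558, 1.819, 0.007]
ft_force: [-1.6, 0.6, 14.0]
gripper_width: 0.0639
t 18.575 tcp [ 0.5375 -0.03    0.154 ] F [-1.6  0.6 14. ] w 0.0639
xyz units [-0.04 -0.06  0.04] R [[0.328, 0.945, 0.005], [0.945, -0.328, 0.0], [0.002, 0.004, -1.0]] j [ 0.15  0.75 -0.3   1.93  0.41  0.52  0.8 ]
```

Contact force of 14 N at the expected height. I'll ease off, release and rise.

```bash
python3 -m crank '{"xyz":[[0,0,-0.04],[0,0,-0.06],[0,0,-0.06],[0,0,-0.06],[0,0,-0.06],[0,0,-0.06]],"dr":[[0,0,0],[0,0,0],[0,0,0],[0,0,0],[0,0,0],[0,0,0]],"fingers":[0.5,0.4,0.2,0.05,0,0]}'
python3 -m crank '{"xyz":[[0,0,-0.3],[0,0,-1],[0,0,-2],[0,0,-3],[0,0,-4],[0,0,-4],[0,0,-4]],"dr":[[0,0,0],[0,0,0],[0,0,0],[0,0,0],[0,0,0],[0,0,0],[0,0,0]],"fingers":[0,0,0,0,0,0,0]}'
python3 look.py wrist w9 .535 -.03 .14 .16;python3 look.py scene s9 .535 -.03 .14 .16; python3 d.py .5527 .3063 .225
python3 -c "
from fit import *
print(rim('w9','yellow',.535,-.03,.142,.163));print(rim('s9','yellow',.535,-.03,.142,.163))
print(rim('w9','blue',.535,-.03,.1,.122,R=.032));print(rim('s9','blue',.535,-.03,.1,.122,R=.032));print(rim('s9','white',.535,-.03,.07,.094,R=.032))
f=np.load('pics/s9.npz')['frame'];cv2.imwrite('pics/c9.png',cv2.resize(f[150:290,210:390],None,fx=4,fy=4,interpolation=cv2.INTER_CUBIC))"
```

```text
time: 19.32
tcp_pos: [0.5356, -0.0306, 0.1532]
tcp_rot: [-2.56, -1.82, 0.001]
ft_force: [-0.4, -1.3, -0.1]
gripper_width: 0.088
time: 20.2
tcp_pos: [0.5353, -0.0307, 0.2529]
tcp_rot: [-2.56, -1.82, 0.001]
ft_force: [0.3, 0.8, 0.4]
gripper_width: 0.0883
wrist 2052 fit [ 0.5357 -0.0298] R 0.0305 z med/max 0.1511 0.1541 arc bins [146 112 144 196 236 239 226 187 131 109 160 166]
scene 281 fit [ 0.5379 -0.0308] R 0.0307 z med/max 0.1469 0.1536 arc bins [25 25 13 14 28 34 35 22 16 12 26 31]
t 20.3 tcp [ 0.5351 -0.0306  0.2524] F [-0.5  0.1 -0.6] w 0.0881
xyz units [12.96 -3.76  1.09] R [[0.328, 0.945, -0.002], [0.945, -0.328, -0.0], [-0.001, -0.002, -1.0]] j [ 0.21  0.61 -0.39  1.84  0.32  0.76  0.89]
('w9', 'yellow', 1889, array([ 0.5356, -0.0298]), 'med|e|', np.float64(0.0006), 'z', array([0.1513, 0.1532]), array([189, 185, 283, 323, 293, 205, 177, 234]))
('s9', 'yellow', 252, array([ 0.5378, -0.0308]), 'med|e|', np.float64(0.0009), 'z', array([0.1476, 0.1522]), array([39, 21, 23, 43, 40, 23, 21, 42]))
('w9', 'blue', 232, array([ 0.5358, -0.0294]), 'med|e|', np.float64(0.0001), 'z', array([0.1124, 0.1216]), array([ 52,   0,   0,   0,   0,   0,  45, 135]))
('s9', 'blue', 214, array([ 0.5359, -0.03  ]), 'med|e|', np.float64(0.0007), 'z', array([0.1109, 0.1206]), array([ 0,  0, 28, 78, 80, 28,  0,  0]))
('s9', 'white', 231, array([ 0.5351, -0.0298]), 'med|e|', np.float64(0.0007), 'z', array([0.0821, 0.0931]), array([ 0,  0, 35, 86, 80, 30,  0,  0]))
```

View pics/c9.png

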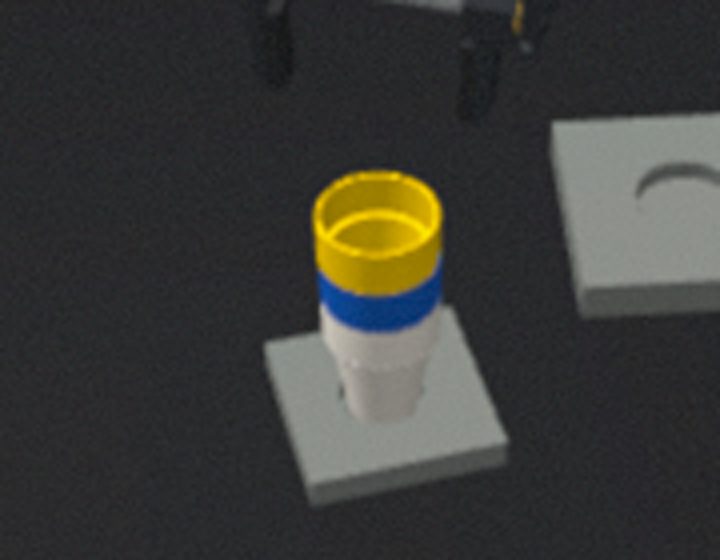

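The crop shows yellow (378,240), blue (380,300) and white (380,340) seated flush and upright in the holder. The yellow rim measures 0.152–0.153 m (home is 0.152 m), the offset is about 1 mm, and the gripper is clear. Handing in.

```bash
python3 -c "
from rig import r
print(r.finish_job())"
```

```text
the job is handed in; nothing more can be done
None
```

I nested the blue beaker in the white one and then the yellow beaker in the blue one. Each was lowered to contact (18 N and 14 N), eased off and released, and I handed the job in at about 20 s.

- **Final heights:** The blue rim measured 0.124–0.125 m before yellow went in, and the yellow rim 0.152–0.153 m at the end. Home is 0.124 m and 0.152 m.
- **Final alignment:** The axes agreed within about 1–2 mm, and the last picture shows the stack upright in the holder with the gripper open and clear.
- **Disagreement:** The cameras differed by up to about 3 mm in absolute position, so I corrected each placing using offsets measured within a single camera.
- **Not checked:** I never re-measured the jar and the rack after the moves. They looked unmoved in the scene picture just before yellow was lowered, and nothing came near them.

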